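# Press the test gauge's coupler onto the tilted gas nipple and hold it there

## Robot

A 6-joint arm with a two-finger parallel gripper is mounted at the origin on the work surface. World frame = base frame: x ahead of the robot, y to its left, z up, the work surface at z = 0. Lengths are in mm, angles in rad, forces in N, time in s.
With the tool pointing down it reaches from about 350 to 925 mm from the base axis. Payload 6.4 kg.
Tool frame: the origin (TCP) lies at the very end of the fingers, on their centre line; the grasp point (between the pads) lies 19 mm behind it; z points along the fingers, y is the line along which they close (so a half turn about z gives the same grasp; the last joint's range is limited). The gripper opens to 94 mm and grips with 3 to 60 N. Pads are 16 mm wide; open, the fingers measure 119 mm over their backs; the gripper's body (75 mm by 177 mm) begins 78 mm behind the grasp point.
Start: joints at [1.15, 0.245, 1.558, -0, 1.339, -0.174], TCP at [158.793, 630.316, 205.455] pointing down, gripper open.
Joint ranges: [-3.13, 3.13], [-1.02, 2.26], [0.13, 2.54], [-0.95, 4.09], [0.21, 2.88], [-2.74, 2.74]. Speed limits (rad/s): [2.57, 2.57, 3.14, 3.14, 3.14, 3.14].

## Interface

Orientations are given as a unit quaternion [x, y, z, w].
In Python, from workcell import manip gives the robot as it stands. The module is installed in compiled form; this text tells all that it offers.
- The arm moves only by the tool move_arm, never from a script. Its argument "steps" is a list of rows, each an object with "hand": the finger opening in mm, from 0 to 94; "linear": the shift along the tool's x, y, z in units of 30 mm (1.0 is 30 mm), a list of three; "spin": the turn about the tool's z in units of 6 degrees (1.0 is 6 degrees). A call has 1 to 12 rows; each row shifts and turns the commanded pose from where the row before left it, along the tool's axes as they then stand; what a row does not reach is not made up. A row lasts 1/12 s, in which the tool goes at most 41.7 mm and 7.16 degrees, less where a joint would pass 70% of its speed; a pose out of reach is approached as far as the arm can. A call is refused whole if a number of a shift passes 1 or a number of a turn 1, either way. A call with a gripper value outside its range is refused whole. The fingers move at their own pace and stop on an object; "squeeze" is the grip in N (left out, the last holds). Time passes only in rows, so rows that do not move let the fingers close. It gives the time, the measured TCP pose, the force, the opening and the grip force at its end, in the units of the state.
- manip.get_state(): the state, without advancing time (a new reading comes with each control period).
- manip.get_image(name): name is "scene" or "top" or "wrist"; returns a dict with "frame" (400x640x3 uint8, blue, green, red), "z_map" (400x640 float32, mm along the optical axis (not along the pixel's ray), 0 where there is no reading), "mtx" (3x3 intrinsics, pixels), "k1" (the pictures are not rectified: a ray, as slopes to the right and down, at radius r is drawn at 1 + k1 r^2 times it, then the intrinsics apply), "R" (3x3) and "t" (3): a world point X has camera coordinates R X + t. Camera axes: x right, y down, z forward; pixel columns grow to the right and rows downward; lengths in mm; the calibration is good to about 2 mm. A picture is of the moment at which its call begins.
- manip.hand_in(): hands the job in; it is judged then, once.
The state is a dict: "t": time; "q": joint angles; "joint_vel": joint speeds; "tau": joint torques, N m; "eef_pos": TCP position; "orientation": TCP orientation; "contact_force": force on the tool from outside, world axes, zero at the start; "ft_torque": the same for the moment, N m; "opening": finger opening in mm; "grasp_force": force on a finger pad.
Only numpy, scipy, OpenCV 4.12 (cv2) and the standard library are available. Lean on these libraries where they do the work, as an engineer would, in place of code of your own. Each camera call takes 0.05 s, during which the arm holds its last target. There are 200 camera calls.

## Task

Take the reading at the gas valve block: lift the hand-held pressure gauge off its parking post, press its coupler squarely onto the block's tilted test nipple until it snaps on, then push it fully home against the nipple's spring. Finish still gripping the gauge and pushing it home, so that the valve stays open (do not let go), and leave the bottle, jar and tape roll where they are.

Things in the scene. Friction and masses are not known exactly. Their poses are not given: they have to be found in the camera images.
- gauge: Hand-held pressure gauge, about 0.2 kg, 110 mm tall, upright at the start. Lower end: a steel push-on coupler, a round sleeve 33 mm across, mouth down. Origin: centre of the mouth; z runs up the coupler's axis through the box. Bore 18.6 mm wide (24 in its first 3 mm), 25 mm deep to a flat floor; 6.5 mm inside the mouth three sprung locking balls leave 10 mm between them.
- gauge_grip (a point): Where to grip the gauge, on its axis 88 mm above the mouth. The black instrument box spans 42 to 110 mm above the mouth, 40 mm wide along the gauge's y (grip across these two flat sides) and 28 mm deep along its x; the display is on the -x side.
- stand: Fixed parking stand: steel plate 100 x 100 x 8 mm with a black seat disc 44 mm across (top 12 mm above the bench) and a steel post 8 mm across in its middle. The gauge stands on the seat with the post inside its coupler. Origin: centre of the plate's underside; z up.
- post_tip (a point): Tip of the parking post, 20 mm above the seat, 32 mm above the bench: the gauge must rise more than 20 mm to come off.
- valve_block: Fixed gas valve block: base plate 125 x 100 mm, metal block 70 x 56 mm and 50 mm high, tube stubs at both sides, a capped upright port on top (67 mm high) and a black lever on the far (+x) face. The angle fitting with the test nipple rises from the robot's side (-x of the block). Origin: on the bench under the block; z up.
- nipple: Test nipple, fixed to the block, leaning 30 degrees from upright towards the block's -x side. Origin: centre of its seat collar's face (collar 33 mm across), 82 mm above the bench; z points out along its axis. From the seat: neck 10 mm across, rounded head 15 mm across (widest at 17 mm, top at 24.5 mm), 5 mm thick brass valve stem out to 30.5 mm.
- nipple_head (a point): Top of the nipple's head, 24.5 mm from the seat; axes as the nipple's. Gauge z along nipple z, push along -z, any roll: balls meet the head with the mouth 17 mm from the seat, ride over it (10 N) and snap behind it from 10.5 mm on; the stem's spring pushes back from 5.5 mm; home is mouth on seat, 0 mm, a hard stop. Let go, and it springs back 4 mm or so and sags.
- stem (a joint): The spring-loaded valve stem in the nipple: 0 closed (sticking out), grows to 0.0055 m as the gauge is pushed home on the seat. Its spring pushes back with 1.2 N at first and 5.6 N at home.
- bottle: Bystander: white plastic bottle, 68 mm across, 120 mm tall, standing. Origin under its centre.
- jar: Bystander: white plastic jar, 54 mm across, 65 mm tall, standing. Origin under its centre.
- tape_roll: Bystander: white roll of thread tape, 52 mm across, 14 mm high, lying flat. Origin under its centre.
Things that resemble listed ones, but are neither listed nor needed, are in the scene too. What is shaped like the gauge but yellow is not meant. Of the things like the valve_block, leave any that is orange; of the rest the larger one is meant.

How it is judged (in metres and radians):
On the way, in this order (a step that is already met when the one before it is completed fails the run):
1. the gauge is lifted clear off the parking post (z of gauge in the frame of post_tip above 0.003 m and contact force between the fingers and gauge above 1 N), for 0.1 s.
2. the coupler has snapped onto the nipple, squarely (z of gauge in the frame of nipple between -0.003 and 0.0065 m and distance between gauge and nipple below 0.008 m and angle between the z axis of gauge and the z axis of nipple, either way round below 0.14 rad), for 0.2 s.
At the end, for the whole second after the job is handed in: The gripper still grips the gauge and pushes it home: mouth within 5 mm of the centre of the nipple's seat, axis within 8 degrees of the nipple's, pressing on the block with over 3 N, the stem pushed in over 4 of its 5.5 mm, all at rest through the last second (value of joint stem above 0.004 m and distance between gauge and nipple below 0.005 m and angle between the z axis of gauge and the z axis of nipple, either way round below 0.14 rad and contact force between gauge and valve_block above 3 N and contact force between the fingers and gauge above 2 N and linear speed of gauge below 0.02 m/s); the arm keeps its last pose, push and grip.
It fails at once if the bottle, the jar or the tape roll is moved more than 25 mm or knocked over (distance of any of bottle, jar, tape_roll from where it was at the start of the episode above 0.025 m or angle between any of bottle, jar's own z axis and vertical above 0.5 rad).
It also fails if it takes over 35 s, if anything falls off the work surface, if the arm or the gripper's body presses on something with over 40 N, if the wrist force passes 120 N, or if a joint passes its speed limit or range.

## Working session

There is one attempt and no reset: what is moved stays moved. The work goes in short steps, Python scripts to look and compute and a tool call to move; the robot and the scene stay as the last step left them, time stands still between calls to the robot, and variables do not carry over. Pictures are saved under pics/ and viewed, at most 10 in all, crops included, and the job is handed in when it is done.

Besides the shell and the picture viewer there is one more tool, called after ">>>" as name([rows], argument=value, ...), one row to a line, values as JSON. move_arm: Moves the arm, as the interface text tells. Its arguments: {"type":"object","properties":{"steps":{"type":"array","items":{"type":"object","properties":{"hand":{"type":"number"},"linear":{"type":"array","items":{"type":"number"}},"spin":{"type":"number"}}}},"squeeze":{"type":"number"}},"required":["steps"]}

```bash
mkdir -p pics; ls
cat > h.py <<'E'
import numpy as np, cv2
from workcell import manip
def grab(n):
    d=manip.get_image(n); np.savez(f'{n}.npz',**{k:np.array(v) for k,v in d.items()}); return d
def load(n): return dict(np.load(f'{n}.npz'))
def world(d,uv,z=None):
    """pixels (N,2) -> world using z_map (or given depth)"""
    uv=np.atleast_2d(np.array(uv,float)); K=np.array(d['mtx'],float)
    n=cv2.undistortPoints(uv[:,None],K,np.array([float(d['k1']),0,0,0]))[:,0]
    if z is None: z=d['z_map'][uv[:,1].astype(int),uv[:,0].astype(int)]
    z=np.broadcast_to(z,len(uv)); X=np.c_[n*z[:,None],z]
    return (X-np.array(d['t']).ravel())@np.array(d['R'])
def cloud(d,box=None):
    x0,y0,x1,y1=box or (0,0,640,400)
    u,v=np.meshgrid(np.arange(x0,x1),np.arange(y0,y1)); uv=np.c_[u.ravel(),v.ravel()]
    P=world(d,uv); c=d['frame'][uv[:,1],uv[:,0]]; m=d['z_map'][uv[:,1],uv[:,0]]>0
    return P[m],c[m],uv[m]
E
python3 - <<'E'
from h import *
print(manip.get_state())
a=grab('scene');b=grab('top');c=grab('wrist')
cv2.imwrite('pics/a.png',a['frame']);cv2.imwrite('pics/b.png',b['frame'])
for d in(a,b,c):print(d['mtx'].tolist(),d['k1'],(-np.array(d['R']).T@d['t']).round(),np.array(d['R']).round(2).tolist())
E
```

```text
pics
{'t': 0.0, 'q': array([ 1.14992793e+00,  2.45802034e-01,  1.55899282e+00, -1.46458274e-05,
        1.33869986e+00, -1.74100273e-01]), 'joint_vel': array([-0.00034734,  0.00077361,  0.00040571, -0.00016055,  0.00118841,
        0.00170858]), 'tau': array([-1.74815218e-04, -4.15850294e+01, -3.14595473e+01,  6.85062655e-02,
        3.32975085e-02, -1.39664076e-04]), 'eef_pos': array([158.52726373, 629.75714989, 204.36446024]), 'orientation': array([ 1.23069506e-01,  9.92397598e-01, -9.11348071e-04, -2.71950632e-04]), 'contact_force': array([-0.2158375 ,  0.00465436, -0.46896674]), 'ft_torque': array([ 0.02362903, -0.04179792,  0.00123592]), 'grasp_force': 0.0, 'opening': 94.13357722434196}
[[480.3334333045131, 0.0, 325.43854301115084], [0.0, 480.3334333045131, 197.82354175745542], [0.0, 0.0, 1.0]] 0.026019113956374167 [1576.  194.  821.] [[-0.13, 0.99, -0.01], [0.57, 0.07, -0.82], [-0.81, -0.11, -0.58]]
[[434.75082845169857, 0.0, 324.20930992459785], [0.0, 434.75082845169857, 198.48622084430636], [0.0, 0.0, 1.0]] 0.03563097305367352 [ 516.   30. 1128.] [[-0.02, -1.0, -0.01], [-1.0, 0.02, -0.07], [0.07, 0.0, -1.0]]
[[321.3479781154383, 0.0, 321.4900168036037], [0.0, 321.3479781154383, 202.77055766184472], [0.0, 0.0, 1.0]] -0.05609785581104038 [ 83. 648. 383.] [[0.24, 0.97, -0.0], [0.93, -0.23, 0.27], [0.26, -0.07, -0.96]]
```

View pics/a.png

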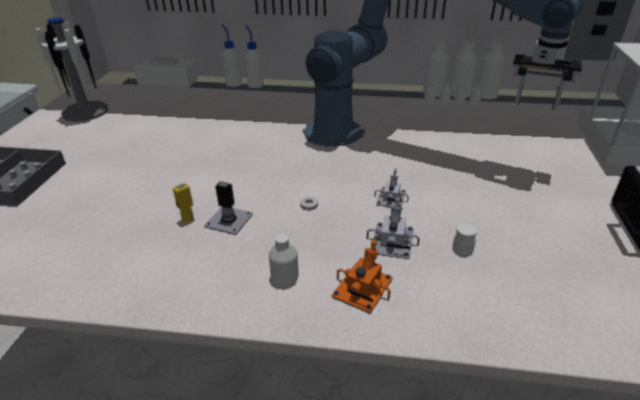

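View pics/b.png

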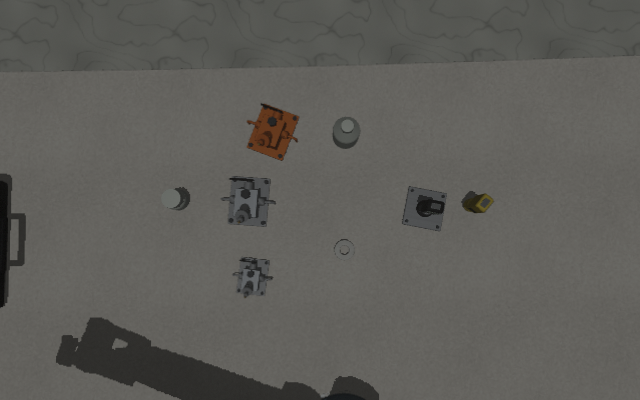

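Run:
```python
from h import *
d=load('top');s=load('scene')
def show(d,box,name,lo):
    P,c,uv=cloud(d,box); m=(P[:,2]>lo)
    print(name,m.sum(),P[m].mean(0).round(1),P[m].min(0).round(),P[m].max(0).round())
    r=cv2.minAreaRect(P[m][:,:2].astype(np.float32));print('   ',np.round(r[0],1),np.round(r[1],1),r[2])
for n,b in dict(stand=(395,178,455,238),yellow=(462,188,498,218),big=(220,170,278,232),small=(228,252,276,302),jar=(155,180,195,218),bottle=(325,110,368,155),tape=(328,232,362,266)).items():
    show(d,b,n,4)
show(d,(395,178,455,238),'gaugebox',60)
show(d,(395,178,455,238),'gaugetop',104)
show(d,(220,170,278,232),'bigtop',60)
show(d,(220,170,278,232),'bigtop',90)
P,c,uv=cloud(d,(470,300,520,330));print('bench z',P[:,2].mean(),P[:,2].std())
a=cv2.resize(s['frame'][165:245,165:265],(600,480),interpolation=2);b=cv2.resize(d['frame'][160:310,215:285],None,fx=3.2,fy=3.2,interpolation=2)
cv2.imwrite('pics/c.png',np.hstack([a[:480],np.pad(b,((0,0),(0,0),(0,0)))])[:, :800])
```

```text
stand 1603 [ 562.1 -214.9   28. ] [ 488. -298.    4.] [ 643. -144.  129.]
    [ 565.5 -221.7] [152.5 152.5] 88.47344207763672
yellow 459 [ 569.9 -333.8   79.8] [ 537. -408.    4.] [ 612. -314.  117.]
    [ 574.  -361.3] [91.1 75. ] 83.55599212646484
big 1909 [591.7 226.8  31.5] [516. 157.   4.] [675. 306. 115.]
    [595.6 231.4] [148.1 157.9] 89.58314514160156
small 1153 [402.2 220.9  24.8] [337. 167.   4.] [462. 286.  83.]
    [399.7 226.5] [121. 124.] 88.77946472167969
jar 563 [600.  407.   46.9] [555. 372.   4.] [649. 473.  71.]
    [602.3 422.5] [ 93.9 100.8] 0.1704002469778061
bottle 769 [750.2 -21.6  77.5] [709. -82.   4.] [827.  29. 125.]
    [767.6 -25.3] [109.9 116. ] 88.3272705078125
tape 304 [462.6 -12.7  13.1] [422. -56.   4.] [506.  27.  20.]
    [465.  -14.5] [82.  84.1] 88.55933380126953
gaugebox 289 [ 562.1 -215.6  113.3] [ 546. -241.   61.] [ 580. -198.  129.]
    [ 562.6 -219.4] [40.1 29.4] 77.03173828125
gaugetop 229 [ 562.4 -218.3  121.1] [ 547. -241.  104.] [ 580. -199.  129.]
    [ 562.6 -219.7] [39.4 29.1] 77.03173828125
bigtop 258 [569.9 231.7  80.2] [535. 218.  60.] [619. 251. 115.]
    [576.8 231.4] [31.6 84.5] 81.34671783447266
bigtop 44 [547.6 234.3 100.4] [535. 227.  90.] [566. 244. 115.]
    [550.3 234.7] [30.7 16.6] 4.281445026397705
bench z 0.7407413318475617 2.1227054898553215
```

View pics/c.png

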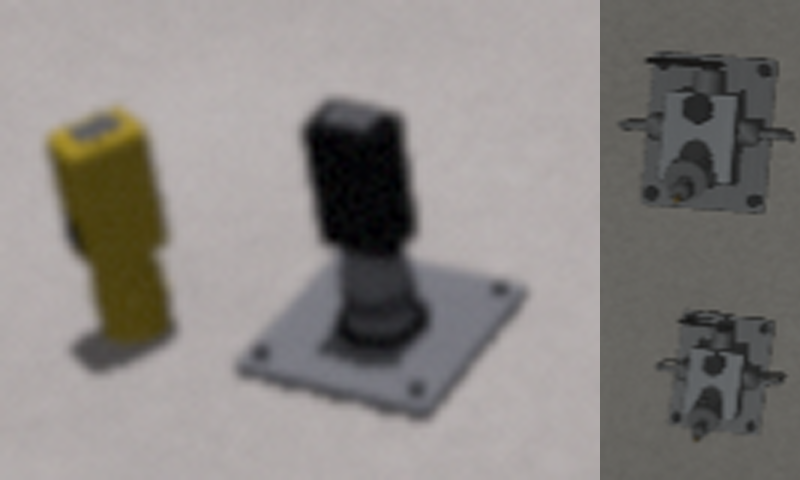

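Candidates: yellow gauge (scene 183,200) vs the black one (225,195), so black. Blocks: orange (363,280), small grey (392,190), large grey (395,235), so the large grey one. The crop confirms a black box on a stand plate, and a large grey block with its brass tip at top-view (239,219). I'll go past the block first for a close wrist look.

>>> move_arm([
  {"linear":[-1,-0.66,0]},
  {"linear":[-1,-0.66,0]},
  {"linear":[-1,-0.66,0]},
  {"linear":[-1,-0.66,0]},
  {"linear":[-1,-0.66,0]},
  {"linear":[-1,-0.66,0]},
  {"linear":[-1,-0.66,0]},
  {"linear":[-1,-0.66,0]},
  {"linear":[-1,-0.66,0]},
  {"linear":[-1,-0.66,0]},
  {"linear":[-1,-0.66,0]},
  {"linear":[-1,-0.66,0]},
])

```text
invalid input
```

>>> move_arm([
  {"linear":[-1,-0.66,0]},
  {"linear":[-1,-0.66,0]},
  {"linear":[-0.7,-0.66,0]},
  {"linear":[0,0,0]},
  {"linear":[0,0,0]},
])

```text
invalid input
```

Run:
```python
from h import *
w=grab('wrist');cv2.imwrite('pics/d.png',w['frame'])
print(manip.get_state()['eef_pos'],manip.get_state()['orientation'])
```

```text
[158.64516573 629.9605304  204.77121883] [ 1.23068673e-01  9.92397976e-01 -5.75894902e-04 -1.64393655e-04]
```

View pics/d.png

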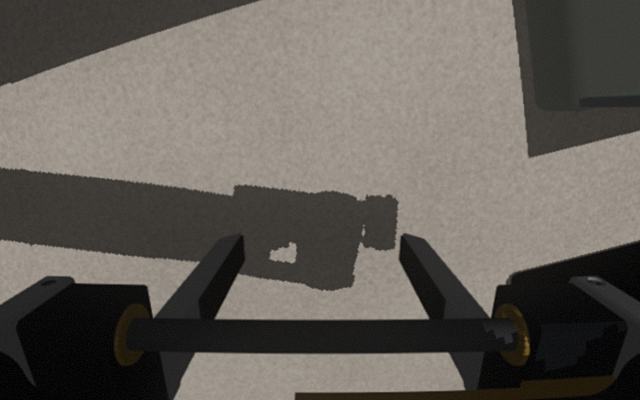

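The move was refused, probably because rows need all keys. The picture only shows bare bench between the fingers at (240,240) and (405,240).

>>> move_arm([
  {"hand":94,"linear":[-1,-0.66,0],"spin":0},
  {"hand":94,"linear":[-1,-0.66,0],"spin":0},
  {"hand":94,"linear":[-1,-0.66,0],"spin":0},
  {"hand":94,"linear":[-1,-0.66,0],"spin":0},
  {"hand":94,"linear":[-1,-0.66,0],"spin":0},
  {"hand":94,"linear":[-1,-0.66,0],"spin":0},
  {"hand":94,"linear":[-1,-0.66,0],"spin":0},
  {"hand":94,"linear":[-1,-0.66,0],"spin":0},
  {"hand":94,"linear":[-1,-0.66,0],"spin":0},
  {"hand":94,"linear":[-1,-0.66,0],"spin":0},
  {"hand":94,"linear":[-1,-0.66,0],"spin":0},
  {"hand":94,"linear":[-1,-0.66,0],"spin":0},
], squeeze=20)

```text
t: 1.2
eef_pos: [450.7, 310.5, 205.4]
orientation: [0.123, 0.992, 0.0, 0.0]
contact_force: [0.6, 0.4, -0.9]
opening: 94.5
grasp_force: 0.0
```

>>> move_arm([
  {"hand":94,"linear":[-1,-0.66,0],"spin":0},
  {"hand":94,"linear":[-1,-0.66,0],"spin":0},
  {"hand":94,"linear":[-0.7,-0.66,0],"spin":0},
  {"hand":94,"linear":[0,0,0],"spin":0},
  {"hand":94,"linear":[0,0,0],"spin":0},
])

```text
t: 1.62
eef_pos: [514.3, 233.6, 205.2]
orientation: [0.124, 0.992, 0.0, -0.0]
contact_force: [0.3, -0.0, 0.1]
opening: 93.9
grasp_force: 0.0
```

Run:
```python
from h import *
w=grab('wrist');cv2.imwrite('pics/e.png',w['frame'])
print(manip.get_state()['eef_pos'],manip.get_state()['orientation'])
```

```text
[513.65283847 234.49509099 205.18517244] [ 1.23547526e-01  9.92338575e-01  7.54924896e-05 -3.93907659e-04]
```

View pics/e.png

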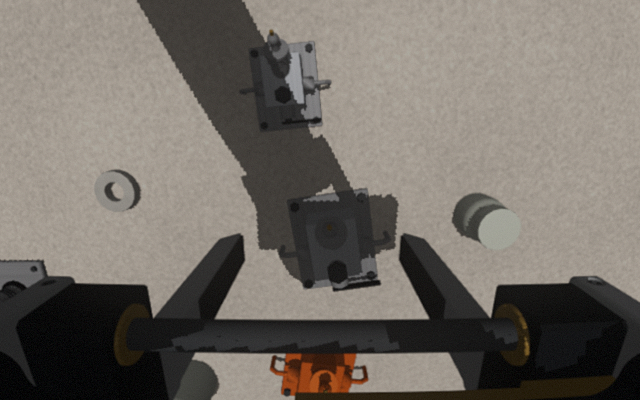

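The wrist view shows the large block in shadow at (335,240), with the brass stem tip at (328,228) and collar around it. The small block is at (287,85).

Run:
```python
from h import *
w=load('wrist')
P,c,uv=cloud(w,(275,180,395,300))
for lo,hi in((5,16),(45,56)):
    m=(P[:,2]>lo)&(P[:,2]<hi); r=cv2.minAreaRect(P[m][:,:2].astype(np.float32)); print(lo,m.sum(),np.round(r[0],1),np.round(r[1],1),r[2])
m=P[:,2]>85; print(m.sum()); o=np.argsort(-P[:,2])[:12]; print(np.c_[P[o],uv[o]].round(1))
# depth-band listing of nipple
for lo,hi in((72,80),(80,88),(88,95),(95,101),(101,105),(105,112)):
    m=(P[:,2]>lo)&(P[:,2]<hi)&(P[:,0]<580);print(lo,hi,m.sum(),P[m].mean(0).round(1),P[m].min(0).round(),P[m].max(0).round())
im=cv2.resize(w['frame'][180:300,275:395],(600,600),interpolation=2); im=cv2.convertScaleAbs(im,alpha=2.5)
z=w['z_map'][180:300,275:395]; zz=np.uint8(np.clip((z-250)/1.0*1.6,0,255)); zz=cv2.applyColorMap(cv2.resize(zz,(300,300),interpolation=0),cv2.COLORMAP_JET)
cv2.imwrite('pics/f.png',np.hstack([cv2.resize(im,(500,500)),np.pad(zz,((0,200),(0,0),(0,0)))]))
```

```text
5 2758 [593.2 229.1] [136.7 124.7] 84.9131851196289
45 1806 [586.2 229.3] [56.  70.9] 84.44551086425781
421
[[535.5 233.6 109.2 328.  226. ]
 [536.6 234.2 109.1 329.  227. ]
 [538.1 235.7 109.  331.  228. ]
 [537.2 232.2 108.8 327.  228. ]
 [537.5 233.1 108.8 328.  228. ]
 [538.9 234.6 108.7 330.  229. ]
 [536.2 235.3 108.4 330.  226. ]
 [537.8 233.9 108.4 329.  228. ]
 [538.1 234.8 108.3 330.  228. ]
 [538.8 233.7 108.3 329.  229. ]
 [538.6 232.8 108.2 328.  229. ]
 [537.4 235.9 108.2 331.  227. ]]
72 80 217 [543.3 233.9  76.7] [537. 218.  72.] [552. 249.  80.]
80 88 376 [556.4 232.4  84.4] [546. 217.  80.] [568. 249.  88.]
88 95 63 [562.9 230.5  89. ] [540. 220.  88.] [567. 241.  95.]
95 101 78 [540.7 233.9  99. ] [536. 226.  96.] [549. 241. 101.]
101 105 86 [543.  233.6 102.7] [537. 228. 101.] [548. 240. 105.]
105 112 28 [536.9 234.3 107.7] [534. 232. 105.] [542. 236. 109.]
```

View pics/f.png

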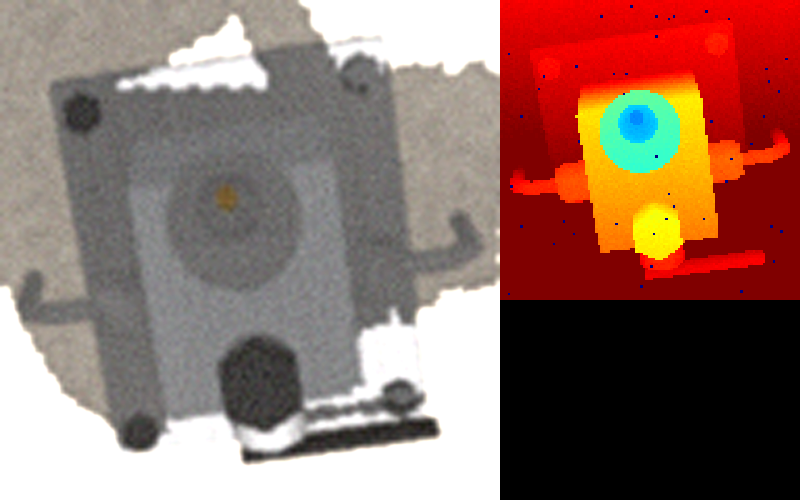

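Run:
```python
from h import *
w=load('wrist')
P,c,uv=cloud(w,(275,180,395,300))
for psi in np.radians([-5.5]):
    n=np.array([-.5*np.cos(psi),-.5*np.sin(psi),.866]); ex=np.cross([-np.sin(psi),np.cos(psi),0],n); ey=np.array([-np.sin(psi),np.cos(psi),0])
    S=np.array([551,232.5,82.])
    for it in range(5):
        L=(P-S)@np.c_[ex,ey,n]; r=np.hypot(L[:,0],L[:,1])
        m=(abs(L[:,2])<2.5)&(r<22); q=L[m]
        (cx,cy),rad=cv2.minEnclosingCircle(q[:,:2].astype(np.float32)); 
        hd=(L[:,2]>10)&(r<14); h=L[hd]
        A=np.c_[q[:,:2],np.ones(len(q))]; co=np.linalg.lstsq(A,q[:,2],rcond=None)[0]
        print(S.round(1),'collar c',np.round([cx,cy,rad],2),'plane',co.round(3),'head',h.mean(0).round(2),'top',h[:,2].max().round(1))
        hh=L[(L[:,2]>15)&(L[:,2]<25)&(r<12)]; print('  headc',cv2.minEnclosingCircle(hh[:,:2].astype(np.float32)),'stem',L[(L[:,2]>26)&(r<10)].mean(0).round(2))
        S=S+ex*cx+ey*cy+n*co[2]
```

```text
[551.  232.5  82. ] collar c [ 0.33  0.24 16.52] plane [ 0.005 -0.004 -0.538] head [ 1.36  0.34 22.19] top 31.3
  headc ((0.5476433038711548, 0.11269497871398926), 7.485413551330566) stem [ 0.38  0.38 29.72]
[551.6 232.7  81.7] collar c [ 0.   -0.   16.52] plane [ 0.004 -0.004 -0.012] head [ 1.03  0.1  22.73] top 31.8
  headc ((0.22210848331451416, -0.12677836418151855), 7.485413551330566) stem [ 0.12  0.19 30.11]
[551.6 232.7  81.7] collar c [ 0.    0.   16.52] plane [ 0.004 -0.004 -0.   ] head [ 1.03  0.1  22.74] top 31.9
  headc ((0.22209465503692627, -0.12677764892578125), 7.485414028167725) stem [ 0.12  0.19 30.12]
[551.6 232.7  81.7] collar c [ 0.   -0.   16.52] plane [ 0.004 -0.004 -0.   ] head [ 1.03  0.1  22.74] top 31.9
  headc ((0.22209465503692627, -0.12677860260009766), 7.485414028167725) stem [ 0.12  0.19 30.12]
[551.6 232.7  81.7] collar c [ 0.   -0.   16.52] plane [ 0.004 -0.004  0.   ] head [ 1.03  0.1  22.74] top 31.9
  headc ((0.22209465503692627, -0.12677836418151855), 7.485413551330566) stem [ 0.12  0.19 30.12]
```

>>> move_arm([
  {"hand":80,"linear":[-0.1,-1,0],"spin":0},
  {"hand":80,"linear":[-0.1,-1,0],"spin":0},
  {"hand":80,"linear":[-0.2,-1,0],"spin":0},
  {"hand":80,"linear":[-0.2,-1,0],"spin":0},
  {"hand":80,"linear":[-0.2,-1,0],"spin":0},
  {"hand":80,"linear":[-0.2,-1,0],"spin":0},
  {"hand":80,"linear":[-0.3,-1,0],"spin":0},
  {"hand":80,"linear":[-0.3,-1,0],"spin":0},
  {"hand":80,"linear":[-0.3,-1,0],"spin":0},
  {"hand":80,"linear":[-0.3,-1,0],"spin":0},
  {"hand":80,"linear":[-0.3,-1,0],"spin":0},
  {"hand":80,"linear":[-0.4,-1,0],"spin":0},
])

```text
t: 2.67
eef_pos: [510.0, -135.4, 205.5]
orientation: [0.122, 0.993, 0.0, 0.0]
contact_force: [-0.3, -0.2, -0.1]
opening: 79.7
grasp_force: 0.0
```

>>> move_arm([
  {"hand":80,"linear":[-0.5,-1,0],"spin":0},
  {"hand":80,"linear":[-0.2,-0.6,0],"spin":0},
  {"hand":80,"linear":[0,0,0],"spin":0},
  {"hand":80,"linear":[0,0,0],"spin":0},
])

```text
t: 3.0
eef_pos: [519.0, -186.5, 205.2]
orientation: [0.123, 0.992, 0.0, -0.0]
contact_force: [-0.3, 0.9, -0.0]
opening: 80.0
grasp_force: 0.0
```

Run:
```python
from h import *
w=grab('wrist'); s=manip.get_state(); print(s['t'],s['eef_pos'],s['orientation'],s['q'].round(2))
P,c,uv=cloud(w)
near=np.hypot(P[:,0]-562,P[:,1]+218)<60
for lo,hi in((3,10.5),(60,118),(112,126)):
    m=near&(P[:,2]>lo)&(P[:,2]<hi); r=cv2.minAreaRect(P[m][:,:2].astype(np.float32)); print(lo,m.sum(),P[m].mean(0).round(1),np.round(r[0],1),np.round(r[1],1),r[2])
cv2.imwrite('pics/g.png',w['frame'])
```

```text
3.05 [ 518.91032577 -185.82793136  205.22739757] [ 1.22462656e-01  9.92473002e-01  4.15448742e-04 -2.57614156e-04] [-0.55  0.01  1.81  0.    1.32 -1.88]
3 3862 [ 551.5 -216.3    7.5] [ 561.5 -224. ] [99.7 98.9] 76.7744140625
60 953 [ 550.2 -218.9   94.8] [ 559.1 -223.2] [41.4 25.1] 75.47781372070312
112 1355 [ 559.9 -222.8  120.5] [ 561.4 -223.7] [40.1 28.8] 78.17094421386719
```

View pics/g.png

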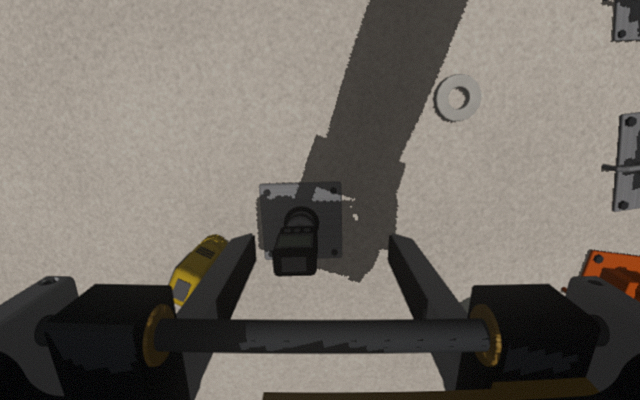

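The gauge is at (290,250), centred on the stand, with the yellow one clear at left (195,270). Block measured: nipple seat (551.6,232.7,81.7), yaw −5.5°. The tool can't tilt, so I'll grip, lean the gauge 30° in the pads against the post, then lift off.

>>> move_arm([
  {"hand":80,"linear":[-0.84,-0.45,0],"spin":-0.18},
  {"hand":80,"linear":[-0.83,-0.44,0],"spin":0},
  {"hand":80,"linear":[0,0,0.5],"spin":0},
  {"hand":80,"linear":[0,0,0.8],"spin":0},
  {"hand":80,"linear":[0,0,0.8],"spin":0},
  {"hand":80,"linear":[0,0,0.8],"spin":0},
  {"hand":80,"linear":[0,0,0.8],"spin":0},
  {"hand":80,"linear":[0,0,0.43],"spin":0},
  {"hand":80,"linear":[0,0,0],"spin":0},
  {"hand":80,"linear":[0,0,0],"spin":0},
])

```text
t: 3.88
eef_pos: [561.4, -223.9, 81.7]
orientation: [0.113, 0.994, 0.0, -0.0]
contact_force: [-0.6, -0.0, 0.3]
opening: 79.8
grasp_force: 0.0
```

>>> move_arm([
  {"hand":30,"linear":[0,0,0],"spin":0},
  {"hand":30,"linear":[0,0,0],"spin":0},
  {"hand":30,"linear":[0,0,0],"spin":0},
  {"hand":30,"linear":[0,0,0],"spin":0},
  {"hand":30,"linear":[0,0,0],"spin":0},
  {"hand":30,"linear":[0,0,0],"spin":0},
], squeeze=20)

```text
t: 4.38
eef_pos: [561.5, -225.3, 81.9]
orientation: [0.114, 0.993, -0.0, 0.0]
contact_force: [0.8, 0.8, 0.6]
opening: 43.3
grasp_force: 0.2
```

>>> move_arm([
  {"hand":30,"linear":[0,0,0],"spin":0},
  {"hand":30,"linear":[0,0,0],"spin":0},
  {"hand":30,"linear":[0,0,0],"spin":0},
  {"hand":30,"linear":[0,0,-0.25],"spin":0},
  {"hand":30,"linear":[0,0,-0.25],"spin":0},
  {"hand":30,"linear":[0,0,0],"spin":0},
])

```text
t: 4.88
eef_pos: [562.2, -225.8, 98.3]
orientation: [0.114, 0.994, -0.001, 0.001]
contact_force: [0.5, -0.4, -1.3]
opening: 40.1
grasp_force: 20.0
```

>>> move_arm([
  {"hand":30,"linear":[0,0,0],"spin":0},
  {"hand":30,"linear":[0,0,0],"spin":0},
], squeeze=10)

```text
t: 5.05
eef_pos: [561.2, -225.2, 96.5]
orientation: [0.114, 0.994, -0.0, -0.0]
contact_force: [-1.1, 0.3, -1.9]
opening: 40.1
grasp_force: 10.0
```

>>> move_arm([
  {"hand":30,"linear":[0.1,0,0],"spin":0},
  {"hand":30,"linear":[0.1,0,0],"spin":0},
  {"hand":30,"linear":[0.13,0,0.02],"spin":0},
  {"hand":30,"linear":[0.13,0,0.02],"spin":0},
  {"hand":30,"linear":[0.13,0,0.03],"spin":0},
  {"hand":30,"linear":[0.13,0,0.03],"spin":0},
  {"hand":30,"linear":[0.12,0,0.04],"spin":0},
  {"hand":30,"linear":[0.12,0,0.04],"spin":0},
])

```text
t: 5.72
eef_pos: [533.1, -218.6, 91.4]
orientation: [0.114, 0.994, -0.0, 0.0]
contact_force: [1.5, 0.0, -0.5]
opening: 40.3
grasp_force: 10.0
```

```bash
cat > tilt.py <<'E'
from h import *
from scipy.spatial.transform import Rotation as Rn
def run(show=None):
    w=grab('wrist'); s=manip.get_state(); R=Rn.from_quat(s['orientation']).as_matrix(); g=s['eef_pos']-19*R[:,2]
    P,c,uv=cloud(w); L=(P-g)@R          # tool axes, origin at grasp point; z down
    # top face of box: seen between fingers, dark; candidates |y|<16
    m=(abs(L[:,1])<15)&(abs(L[:,0])<40)&(L[:,2]<20)&(L[:,2]>-45)
    Q=L[m]; out=[]
    rng=np.random.default_rng(0); rest=Q
    for k in range(2):
        best=None
        for _ in range(400):
            a=rest[rng.choice(len(rest),3,replace=False)]; n=np.cross(a[1]-a[0],a[2]-a[0])
            if np.linalg.norm(n)<40: continue
            n/=np.linalg.norm(n); i=abs((rest-a[0])@n)<1.0
            if best is None or i.sum()>best.sum(): best=i
        a=rest[best]; cen=a.mean(0); n=np.linalg.svd(a-cen,full_matrices=False)[2][2]; n*=-np.sign(n[2])
        print('plane n',best.sum(),'n',n.round(3),'angle from up toward +x deg',np.degrees(np.arctan2(n[0],-n[2])).round(1),'cen',cen.round(1),'ext',a.min(0).round(),a.max(0).round())
        rest=rest[~best]
        if len(rest)<60: break
    print('state',s['t'],s['eef_pos'].round(1),s['contact_force'].round(1),len(Q))
    if show: cv2.imwrite(show,w['frame'])
E
python3 -c "import tilt;tilt.run('pics/h.png')"
```

```text
plane n 2035 n [ 0.253  0.021 -0.967] angle from up toward +x deg 14.6 cen [  0.2   0.6 -21. ] ext [-13. -15. -25.] [ 12.  15. -17.]
plane n 722 n [-0.989  0.012 -0.145] angle from up toward +x deg -81.7 cen [11.1 -0.  -7. ] ext [  8. -15. -17.] [13. 15. 10.]
state 5.7667 [ 532.4 -218.4   90.9] [ 1.4  0.  -1.2] 4060
```

View pics/h.png

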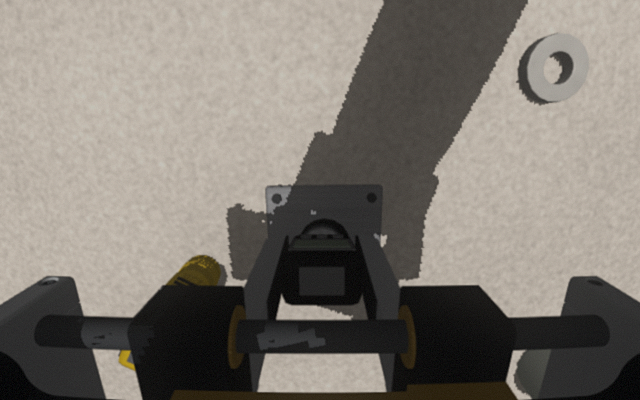

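The gauge stays between the pads and its top face (320,285) is leaning about 14.6° towards the robot, as planned. Continuing to 30°.

>>> move_arm([
  {"hand":30,"linear":[0.12,0,0.05],"spin":0},
  {"hand":30,"linear":[0.12,0,0.05],"spin":0},
  {"hand":30,"linear":[0.12,0,0.06],"spin":0},
  {"hand":30,"linear":[0.12,0,0.06],"spin":0},
  {"hand":30,"linear":[0.12,0,0.07],"spin":0},
  {"hand":30,"linear":[0.12,0,0.07],"spin":0},
  {"hand":30,"linear":[0,0,0],"spin":0},
])

```text
t: 6.35
eef_pos: [511.2, -213.4, 79.6]
orientation: [0.114, 0.994, 0.0, -0.001]
contact_force: [0.5, 0.1, -1.6]
opening: 39.5
grasp_force: 10.0
```

```bash
python3 -c "import tilt;tilt.run()"
```

```text
plane n 2113 n [ 0.462 -0.004 -0.887] angle from up toward +x deg 27.5 cen [  1.7  -0.3 -20.3] ext [-10. -15. -26.] [ 13.  15. -13.]
plane n 669 n [ 0.649 -0.012 -0.761] angle from up toward +x deg 40.5 cen [  5.7   0.  -18. ] ext [ -5. -15. -26.] [ 13.  15. -10.]
state 6.4 [ 511.3 -213.5   79.7] [-0.4 -0.  -1.5] 3685
```

>>> move_arm([
  {"hand":30,"linear":[0.13,0,0.07],"spin":0},
  {"hand":30,"linear":[0,0,0],"spin":0},
])

```text
t: 6.57
eef_pos: [508.0, -212.7, 77.8]
orientation: [0.114, 0.994, 0.0, -0.0]
contact_force: [1.1, -0.5, -2.6]
opening: 40.0
grasp_force: 10.0
```

>>> move_arm([
  {"hand":30,"linear":[0,0,0],"spin":0},
  {"hand":30,"linear":[0,0,0],"spin":0},
  {"hand":30,"linear":[0,0,-0.3],"spin":0},
  {"hand":30,"linear":[0,0,-0.5],"spin":0},
  {"hand":30,"linear":[0,0,-0.8],"spin":0},
  {"hand":30,"linear":[0,0,-0.8],"spin":0},
  {"hand":30,"linear":[0,0,-0.8],"spin":0},
  {"hand":30,"linear":[0,0,-0.8],"spin":0},
  {"hand":30,"linear":[0,0,0],"spin":0},
  {"hand":30,"linear":[0,0,0],"spin":0},
], squeeze=55)

```text
t: 7.4
eef_pos: [508.9, -213.3, 199.5]
orientation: [0.114, 0.994, -0.001, 0.001]
contact_force: [-0.6, 0.2, -2.4]
opening: 39.7
grasp_force: 55.0
```

```bash
python3 -c "import tilt;tilt.run()"
```

```text
plane n 2081 n [ 0.465  0.02  -0.885] angle from up toward +x deg 27.7 cen [ -0.1   0.2 -22.6] ext [-11. -15. -28.] [ 11.  15. -15.]
plane n 747 n [ 0.642  0.015 -0.767] angle from up toward +x deg 39.9 cen [  4.9  -0.2 -19.3] ext [ -6. -15. -27.] [ 11.  15. -12.]
state 7.45 [ 508.  -212.6  197.6] [ 0.3  0.1 -1.2] 3678
```

Run:
```python
from h import *
from scipy.spatial.transform import Rotation as Rn
w=load('wrist'); s=manip.get_state(); R=Rn.from_quat(s['orientation']).as_matrix(); g=s['eef_pos']-19*R[:,2]
P,c,uv=cloud(w); L=(P-g)@R
f=(abs(L[:,1])>20)&(abs(L[:,1])<32)&(L[:,2]>-40)&(L[:,2]<19)&(abs(L[:,0])<40)
for lo in(-40,-25,-10,5): 
    m=f&(L[:,2]>lo)&(L[:,2]<lo+15); print('fing z',lo,m.sum(),np.percentile(L[m],[2,50,98],axis=0).round(1)[:,:2].tolist() if m.sum() else '')
m=(abs(L[:,1])<12)&(L[:,2]>-60)&(L[:,2]<150)
for x in range(-40,45,2):
    k=m&(abs(L[:,0]-x)<1)
    if k.sum(): print(x,k.sum(),np.percentile(L[k,2],[5,50,95]).round(1),c[k].mean(0).round())
sc=grab('scene');P,c,uv=cloud(sc);M=(P-g)@R
k=(abs(M[:,1])<18)&(abs(M[:,0])<90)&(M[:,2]>-45)&(M[:,2]<110)
for z in range(-40,110,8):
    q=M[k&(abs(M[:,2]-z)<4)]; 
    if len(q): print('scene z',z,len(q),np.percentile(q[:,0],[10,50,90]).round(1))
p=uv[k];x0,y0=p.min(0)-10;x1,y1=p.max(0)+10;print(x0,y0,x1,y1)
cv2.imwrite('pics/i.png',cv2.resize(sc['frame'][y0:y1,x0:x1],None,fx=8,fy=8,interpolation=2)[:600,:800])
```

```text
fing z -40 983 [[-7.1, -31.3], [8.3, -21.0], [9.0, 30.4]]
fing z -25 740 [[-6.9, -31.6], [8.3, -21.0], [9.0, 30.3]]
fing z -10 492 [[6.2, -31.4], [8.3, -21.1], [8.9, 30.1]]
fing z 5 257 [[1.2, -30.9], [8.3, -21.0], [8.8, 29.1]]
-16 1 [-22.8 -22.8 -22.8] [105. 111. 119.]
-14 67 [-25.2 -24.6 -23.6] [ 92.  99. 105.]
-12 95 [-26.9 -26.  -25.2] [24. 26. 28.]
-10 177 [-27.5 -26.6 -25.7] [11. 12. 13.]
-8 203 [-27.4 -26.4 -25.3] [12. 13. 13.]
-6 216 [-27.  -25.8 -24.7] [13. 14. 14.]
-4 217 [-26.6 -25.6 -24.1] [30. 31. 31.]
-2 251 [-25.8 -24.5 -23. ] [32. 32. 33.]
0 242 [-24.7 -23.4 -21.7] [31. 31. 32.]
2 231 [-23.6 -22.3 -20.8] [31. 31. 32.]
4 239 [-22.5 -21.1 -19.5] [30. 31. 31.]
6 253 [-21.2 -19.9 -17.7] [29. 30. 30.]
8 287 [-20.  -17.7 -16.1] [14. 15. 15.]
10 409 [-17.3 -14.7  -9.5] [14. 14. 15.]
12 69 [-15.2 -11.5  -9.8] [23. 24. 25.]
scene z -40 5 [-10.2  -7.7   3.3]
scene z -32 4 [-6.1 -3.  -1.4]
scene z -24 40 [-15.7 -10.6  -4.6]
scene z -16 45 [-20.2 -15.7 -12.9]
scene z -8 36 [-25.5 -21.  -18.3]
scene z 0 47 [-28.9 -25.7 -21.3]
scene z 8 41 [-33.4 -29.7 -27. ]
scene z 16 45 [-39.3 -35.4 -32.3]
scene z 24 39 [-43.4 -39.5 -37.3]
scene z 32 26 [-44.6 -42.2 -40.3]
scene z 40 38 [-52.4 -45.  -38. ]
scene z 48 48 [-57.2 -53.2 -38.7]
scene z 56 37 [-63.4 -59.5 -46.6]
scene z 64 36 [-66.8 -62.9 -54.3]
scene z 72 13 [-63.8 -55.1 -42.7]
scene z 80 1 [-48.7 -48.7 -48.7]
206 115 241 187
```

View pics/i.png

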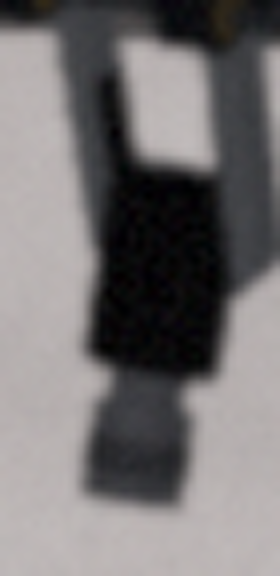

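The gauge hangs firmly in the fingers; scene depth gives a lean of about 30.5°, and its axis has slipped about 11 mm in tool −x. I'll move to a hover in front of the nipple.

>>> move_arm([
  {"hand":30,"linear":[0.1,0.4,0],"spin":0},
  {"hand":30,"linear":[0.28,0.9,0],"spin":0},
  {"hand":30,"linear":[0.28,0.9,0],"spin":0},
  {"hand":30,"linear":[0.28,0.9,0],"spin":0},
  {"hand":30,"linear":[0.28,0.9,0],"spin":0},
  {"hand":30,"linear":[0.28,0.9,0],"spin":0},
  {"hand":30,"linear":[0.28,0.9,0],"spin":0},
  {"hand":30,"linear":[0.28,0.9,0],"spin":0},
  {"hand":30,"linear":[0.28,0.9,0],"spin":0},
  {"hand":30,"linear":[0.28,0.9,0],"spin":0},
  {"hand":30,"linear":[0.28,0.9,0],"spin":0},
  {"hand":30,"linear":[0.28,0.9,0],"spin":0},
], squeeze=60)

```text
t: 8.5
eef_pos: [483.5, 111.7, 196.5]
orientation: [0.114, 0.994, -0.0, -0.002]
contact_force: [0.6, 0.2, -2.6]
opening: 39.4
grasp_force: 60.0
```

>>> move_arm([
  {"hand":30,"linear":[0.28,0.9,0],"spin":0},
  {"hand":30,"linear":[0.28,0.9,0],"spin":0},
  {"hand":30,"linear":[0.28,0.9,0],"spin":0},
  {"hand":30,"linear":[0.28,0.9,0],"spin":0},
  {"hand":30,"linear":[0.15,0.56,0],"spin":-0.63},
  {"hand":30,"linear":[0,0,0],"spin":-0.64},
  {"hand":30,"linear":[0,0,0],"spin":0},
  {"hand":30,"linear":[0,0,0],"spin":0},
])

```text
t: 9.17
eef_pos: [475.1, 240.1, 196.7]
orientation: [0.048, 0.999, -0.0, -0.001]
contact_force: [0.6, -1.0, -1.9]
opening: 39.4
grasp_force: 60.0
```

```bash
cat > rel.py <<'E'
from h import *
from scipy.spatial.transform import Rotation as Rn
from scipy.optimize import least_squares
psi=np.radians(-5.5); n0=np.array([-.5*np.cos(psi),-.5*np.sin(psi),.8660]); S=np.array([551.6,232.7,81.7])
ey=np.array([-np.sin(psi),np.cos(psi),0]); ex=np.cross(ey,n0)
B=np.c_[ex,ey,n0]   # nipple axes
sc=grab('scene'); s=manip.get_state(); R=Rn.from_quat(s['orientation']).as_matrix(); g=s['eef_pos']-19*R[:,2]
print(s['t'],s['eef_pos'].round(1),s['orientation'].round(3),s['contact_force'].round(1))
P,c,uv=cloud(sc)
# nipple as seen by the scene camera: points on its axis cylinder
L=(P-S)@B
for lo,hi,nm in((13,22,'head'),(25,31,'stem'),(-8,-1,'collar')):
    q=L[(L[:,2]>lo)&(L[:,2]<hi)&(np.hypot(L[:,0],L[:,1])<22)]; print(nm,len(q),q.mean(0).round(1) if len(q) else '',np.percentile(q,[10,90],axis=0).round(1).tolist() if len(q) else '')
# gauge back face & coupler
M=(P-g)@R; k=(abs(M[:,1])<22)&(abs(M[:,0])<90)&(M[:,2]>-45)&(M[:,2]<85)&(L[:,2]>32)
q=M[k&(abs(M[:,1])<15)&(M[:,2]>-14)&(M[:,2]<28)]; 
f=least_squares(lambda p:q[:,0]-p[0]-p[1]*q[:,2],[0,-.5],loss='soft_l1').x
print('face x0 slope',f.round(3),'tilt',np.degrees(np.arctan(-f[1])).round(1),'axis x at z0',(f[0]+14/np.cos(np.arctan(f[1]))).round(1))
G=M[k]; print('y range by band',[(z,np.percentile(G[abs(G[:,2]-z)<6][:,1],[4,96]).round(1).tolist()) for z in(0,20,55,65)])
E
python3 rel.py; python3 -c "import tilt;tilt.run()"
```

```text
9.2167 [475.5 239.7 197.1] [ 0.048  0.999 -0.    -0.001] [ 0.9 -0.6 -1.4]
head 18 [ 6.6  2.7 17.4] [[2.5, -2.7, 13.4], [8.9, 7.1, 21.0]]
stem 4 [ 3.9  2.2 27.2] [[1.6, 0.9, 25.8], [6.2, 3.5, 28.5]]
collar 32 [13.2  2.  -4.2] [[7.5, -10.5, -6.8], [18.2, 12.9, -1.6]]
face x0 slope [-25.625  -0.585] tilt 30.3 axis x at z0 -9.4
y range by band [(0, [-19.0, 20.7]), (20, [-17.0, 20.5]), (55, [-12.8, 17.6]), (65, [-13.6, 16.9])]
plane n 2084 n [ 0.487  0.002 -0.873] angle from up toward +x deg 29.2 cen [  1.8   0.1 -19.9] ext [ -9. -15. -26.] [ 13.  15. -13.]
plane n 741 n [ 0.659  0.001 -0.752] angle from up toward +x deg 41.2 cen [  4.9  -0.1 -18.4] ext [ -4. -15. -25.] [ 13.  15. -10.]
state 9.2667 [475.8 239.5 197.4] [ 0.6 -0.2 -1.1] 3683
```

>>> move_arm([
  {"hand":30,"linear":[-0.07,0.01,0.4],"spin":0},
  {"hand":30,"linear":[0,0,0.36],"spin":0},
  {"hand":30,"linear":[-0.1,0,0.173],"spin":0},
  {"hand":30,"linear":[-0.1,0,0.173],"spin":0},
  {"hand":30,"linear":[0,0,0],"spin":0},
  {"hand":30,"linear":[0,0,0],"spin":0},
])

```text
t: 9.77
eef_pos: [484.5, 239.1, 164.6]
orientation: [0.048, 0.999, -0.0, -0.0]
contact_force: [1.1, 0.2, -2.2]
opening: 39.6
grasp_force: 60.0
```

```bash
python3 rel.py
python3 - <<'E'
from h import *
d=load('scene');c=cv2.resize(d['frame'][130:270,340:460],None,fx=4.2,fy=4.2,interpolation=2)
w=grab('wrist');e=cv2.convertScaleAbs(w['frame'][120:400,200:440],alpha=2); e=cv2.resize(e,(280,326))
o=np.zeros((588,800,3),np.uint8);o[:,:504]=c[:588];o[:326,510:790]=e
cv2.imwrite('pics/j.png',o)
E
```

```text
9.8167 [484.8 239.3 165.1] [ 0.048  0.999  0.    -0.   ] [ 0.4 -0.1 -1.3]
head 17 [ 6.9  2.5 17.7] [[3.6, -2.6, 14.6], [10.3, 7.3, 20.8]]
stem 11 [11.4  4.1 29.3] [[4.0, -9.1, 26.0], [16.5, 13.8, 30.6]]
collar 31 [13.3  1.9 -4.3] [[5.7, -10.4, -6.6], [18.2, 13.0, -1.5]]
face x0 slope [-26.005  -0.572] tilt 29.8 axis x at z0 -9.9
y range by band [(0, [-20.3, 19.6]), (20, [-17.0, 21.0]), (55, [-13.8, 16.3]), (65, [-13.2, 16.9])]
```

View pics/j.png

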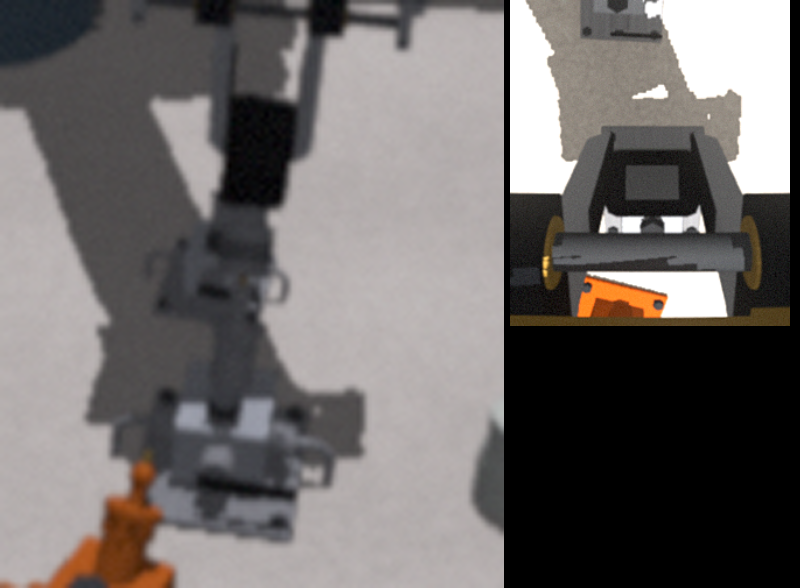

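The coupler mouth (240,250 in the crop) sits just above the brass stem (243,280), aligned sideways. Advancing along the nipple axis.

>>> move_arm([
  {"hand":30,"linear":[-0.05,0,0.087],"spin":0},
  {"hand":30,"linear":[-0.05,0,0.087],"spin":0},
  {"hand":30,"linear":[-0.05,0,0.087],"spin":0},
  {"hand":30,"linear":[0,0,0],"spin":0},
])

```text
t: 10.2
eef_pos: [488.9, 238.8, 156.6]
orientation: [0.048, 0.999, -0.0, -0.0]
contact_force: [0.3, -0.1, -3.0]
opening: 40.1
grasp_force: 60.0
```

>>> move_arm([
  {"hand":30,"linear":[-0.05,0,0.087],"spin":0},
  {"hand":30,"linear":[-0.05,0,0.087],"spin":0},
  {"hand":30,"linear":[0,0,0],"spin":0},
])

```text
t: 10.45
eef_pos: [491.2, 239.0, 151.9]
orientation: [0.047, 0.999, 0.0, -0.001]
contact_force: [-5.1, 1.5, 3.0]
opening: 39.8
grasp_force: 60.0
```

>>> move_arm([
  {"hand":30,"linear":[-0.033,0,0.058],"spin":0},
  {"hand":30,"linear":[-0.033,0,0.058],"spin":0},
  {"hand":30,"linear":[0,0,0],"spin":0},
])

```text
t: 10.7
eef_pos: [493.2, 238.8, 148.8]
orientation: [0.047, 0.999, 0.0, -0.001]
contact_force: [-5.3, 0.8, 2.7]
opening: 39.5
grasp_force: 60.0
```

```bash
python3 rel.py; python3 -c "import tilt;tilt.run()"
```

```text
10.75 [493.2 238.8 148.7] [ 0.047  0.999  0.    -0.001] [-5.1  0.8  2.6]
head 44 [13.8  1.6 17.5] [[6.6, -10.6, 13.9], [18.0, 14.4, 21.2]]
stem 28 [14.2  3.6 28.1] [[6.1, -9.7, 25.7], [18.9, 16.4, 30.6]]
collar 30 [12.9  1.8 -4.3] [[6.8, -10.3, -6.9], [17.7, 13.2, -1.8]]
face x0 slope [-26.87   -0.573] tilt 29.8 axis x at z0 -10.7
plane n 2094 n [ 0.477  0.023 -0.879] angle from up toward +x deg 28.5 cen [  1.3   0.6 -20.5] ext [-10. -15. -27.] [ 13.  15. -13.]
plane n 718 n [ 0.665  0.007 -0.747] angle from up toward +x deg 41.7 cen [  5.8  -0.6 -17.8] ext [ -3. -15. -25.] [ 13.  15. -11.]
state 10.8 [493.2 238.8 148.7] [-5.2  1.4  2.6] 3622Traceback (most recent call last):
  File "rel.py", line 19, in <module>
    G=M[k]; print('y range by band',[(z,np.percentile(G[abs(G[:,2]-z)<6][:,1],[4,96]).round(1).tolist()) for z in(0,20,55,65)])
                                        ~~~~~~~~~~~~~^^^^^^^^^^^^^^^^^^^^^^^^^^^^^^^^
    return _quantile_unchecked(
        a, q, axis, out, overwrite_input, method, keepdims, weights)
    return _ureduce(a,
                    func=_quantile_ureduce_func,
    ...<5 lines>...
                    overwrite_input=overwrite_input,
                    method=method)
    r = func(a, **kwargs)
    result = _quantile(arr,
                       quantiles=q,
    ...<2 lines>...
                       out=out,
                       weights=wgt)
    slices_having_nans = np.isnan(arr[-1, ...])
                                  ~~~^^^^^^^^^
IndexError: index -1 is out of bounds for axis 0 with size 0
```

The coupler now surrounds the head. I'll ease slightly towards the robot and keep pushing.

>>> move_arm([
  {"hand":30,"linear":[0.025,0,0.015],"spin":0},
  {"hand":30,"linear":[-0.033,0,0.058],"spin":0},
  {"hand":30,"linear":[-0.033,0,0.058],"spin":0},
  {"hand":30,"linear":[0,0,0],"spin":0},
])

```text
t: 11.13
eef_pos: [495.7, 238.3, 142.9]
orientation: [0.047, 0.999, 0.0, 0.001]
contact_force: [5.0, 2.2, -10.4]
opening: 39.7
grasp_force: 60.0
```

>>> move_arm([
  {"hand":30,"linear":[-0.033,0,0.058],"spin":0},
  {"hand":30,"linear":[-0.033,0,0.058],"spin":0},
  {"hand":30,"linear":[0,0,0],"spin":0},
])

```text
t: 11.38
eef_pos: [497.2, 238.1, 141.2]
orientation: [0.048, 0.999, -0.0, -0.0]
contact_force: [-2.0, 1.3, 0.2]
opening: 39.4
grasp_force: 60.0
```

The force reversed, so it snapped on. Pushing home now.

>>> move_arm([
  {"hand":30,"linear":[-0.033,0,0.058],"spin":0},
  {"hand":30,"linear":[-0.033,0,0.058],"spin":0},
  {"hand":30,"linear":[0,0,0],"spin":0},
  {"hand":30,"linear":[0,0,0],"spin":0},
])

```text
t: 11.72
eef_pos: [499.2, 238.0, 138.4]
orientation: [0.047, 0.999, -0.0, 0.0]
contact_force: [-4.4, -0.7, 4.7]
opening: 39.4
grasp_force: 60.0
```

>>> move_arm([
  {"hand":30,"linear":[-0.033,0,0.058],"spin":0},
  {"hand":30,"linear":[0,0,0],"spin":0},
])

```text
t: 11.88
eef_pos: [499.4, 238.1, 138.4]
orientation: [0.047, 0.999, -0.0, -0.001]
contact_force: [-12.9, -0.8, 17.7]
opening: 39.6
grasp_force: 60.0
```

>>> move_arm([
  {"hand":30,"linear":[0,0,0],"spin":0},
  {"hand":30,"linear":[0,0,0],"spin":0},
  {"hand":30,"linear":[0,0,0],"spin":0},
  {"hand":30,"linear":[0,0,0],"spin":0},
  {"hand":30,"linear":[0,0,0],"spin":0},
  {"hand":30,"linear":[0,0,0],"spin":0},
])

```text
t: 12.38
eef_pos: [499.5, 238.1, 138.4]
orientation: [0.047, 0.999, -0.0, -0.001]
contact_force: [-13.1, -1.1, 16.8]
opening: 39.6
grasp_force: 60.0
```

```bash
python3 rel.py 2>/dev/null
python3 - <<'E'
from h import *
d=load('scene');cv2.imwrite('pics/k.png',cv2.resize(d['frame'][150:270,340:460],None,fx=4.8,fy=4.8,interpolation=2))
E
python3 -c "import tilt;tilt.run()"
```

```text
12.4333 [499.5 238.1 138.4] [ 0.047  0.999 -0.    -0.001] [-12.6  -0.7  17. ]
head 45 [15.   2.  17.6] [[8.0, -10.5, 14.3], [19.5, 15.2, 21.0]]
stem 29 [14.2  3.4 28.2] [[8.0, -8.8, 25.5], [18.9, 14.6, 30.3]]
collar 27 [12.5  1.6 -4.5] [[6.1, -10.3, -6.9], [17.2, 12.8, -2.1]]
face x0 slope [-26.441  -0.58 ] tilt 30.1 axis x at z0 -10.3
plane n 2089 n [ 0.494  0.011 -0.869] angle from up toward +x deg 29.6 cen [  1.8   0.2 -20.3] ext [ -9. -15. -27.] [ 13.  15. -13.]
plane n 694 n [ 0.5    0.015 -0.866] angle from up toward +x deg 30.0 cen [  1.5  -0.4 -18.6] ext [-11. -15. -25.] [ 13.  15. -11.]
state 12.4833 [499.5 238.1 138.4] [-12.7  -0.6  16.6] 3619
```

```bash
python3 -c "
from workcell import manip
print(manip.hand_in())"
```

```text
the job is handed in; nothing more can be done
None
```

I lifted the gauge off its post, snapped it squarely onto the large grey block's nipple (30° lean) and handed it in still gripped at 60 N and pushed against a hard stop with about 20 N. The judge's verdict was not shown, and I inferred "home" from the force and position readings, not from a direct stem reading.

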